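Set and clamp the jar stop of a coffee filling stand

ROBOT

A 6-joint arm with a two-finger parallel gripper is mounted at the origin on the work surface. World frame = base frame: x ahead of the robot, y to its left, z up, the work surface at z = 0. Lengths are in m, angles in rad, forces in N, time in s.
With the tool pointing down it reaches from about 0.35 to 0.975 m from the base axis. Payload 17.4 kg.
Tool frame: the origin (TCP) lies at the very end of the fingers, on their centre line; the grasp point (between the pads) lies 19 mm behind it; z points along the fingers, y is the line along which they close (so a half turn about z gives the same grasp; the last joint's range is limited). The gripper opens to 85 mm and grips with 20 to 120 N. Pads are 22 mm wide; open, the fingers measure 114 mm over their backs; the gripper's body (76 mm by 85 mm) begins 54 mm behind the grasp point. The pads swing forward as they close: fully open they stand 13 mm farther back than shut.
Start: joints at [-1.203, 0.116, 1.442, -0, 1.584, -0.038], TCP at [0.266, -0.62, 0.231] pointing down, gripper open.
Joint ranges: [-2.83, 2.83], [-0.83, 2.19], [0.07, 2.5], [-1.14, 4.28], [0.01, 3], [-2.97, 2.97]. Speed limits (rad/s): [1.89, 1.89, 2.22, 3.14, 3.14, 3.14].

INTERFACE

Orientations are given as a unit quaternion [w, x, y, z].
In Python, from plant import r gives the robot as it stands. The module is installed in compiled form; this text tells all that it offers.
- The arm moves only by the tool move_arm, never from a script. Its argument "targets" is a list of rows, each a list of 3 entries, a list of its own where there are three numbers: the turn, a rotation vector about the tool's x, y, z in rad, then the shift along the tool's x, y, z in mm, then the finger opening in mm, from 0 to 85.4. In form: [[[wx, wy, wz], [dx, dy, dz], jaw], ...]. A call has 1 to 5 rows; each row shifts and turns the commanded pose from where the row before left it, along the tool's axes as they then stand; what a row does not reach is not made up. A row lasts 1/10 s, in which the tool goes at most 50 mm and 8.59 degrees, less where a joint would pass 70% of its speed; a pose out of reach is approached as far as the arm can. A call with a gripper value outside its range is refused whole. The fingers move at their own pace and stop on an object; the grip force is fixed at half the most. Time passes only in rows, so rows that do not move let the fingers close. It gives the time, the measured TCP pose, the force, the opening and the grip force at its end, in the units of the state.
- r.get_obs(): the state, without advancing time (a new reading comes with each control period).
- r.read_camera(name): name is "scene" or "top" or "wrist"; returns (picture, depth): 384x512x3 uint8, blue, green, red; 384x512 float32, m along the optical axis (not along the pixel's ray), 0 where there is no reading.
- r.calibration(name): a dict with "camera_matrix" (3x3 intrinsics, pixels), "world_to_cam" (4x4, takes a point from world to camera coordinates). Camera axes: x right, y down, z forward; pixel columns grow to the right and rows downward; lengths in m; the calibration is good to about 2 mm. A picture is of the moment at which its call begins: read the wrist's pose just before it. calibration takes no time and is no camera call; for the wrist camera it gives the pose at the moment of the call.
- r.finish_job(): hands the job in; it is judged then, once.
The state is a dict: "t": time; "qpos": joint angles; "joint_velocities": joint speeds; "tau": joint torques, N m; "eef_pos": TCP position; "tcp_rot": TCP orientation; "contact_force": force on the tool from outside, world axes, zero at the start; "torque": the same for the moment, N m; "finger_gap": opening from 0.0 (shut) to 1.0 (fully open); "grip_force": force on a finger pad.
Only numpy, scipy, OpenCV 4.12 (cv2) and the standard library are available. Lean on these libraries where they do the work, as an engineer would, in place of code of your own. Each camera call takes 0.05 s, during which the arm holds its last target. There are 200 camera calls.

TASK

Two jar stands lie on the coffee counter. On the one with the V-shaped stop, slide the stop along its slotted holes until the straight front edge of its plate lies on the long dark line across the board, and then, with the stop in place, swing its clamp lever clockwise all the way to its end to tighten it.

Things in the scene. Friction and masses are not known exactly. Their poses are not given: they have to be found in the camera images.
- stop_edge (a point): Middle of the front edge of the V-shaped stop's steel plate (160 x 90 x 4, slotted), 18 mm above the table. x: forward along the slots, the only way it slides (110 mm travel, 5 N), z up. Grip: round dark steel post, 20 in diameter, at x = -22, y = 0 here, its top 78 mm above the table; the low V round it tops out at 38. Starts at least 25 mm short of the line. The other, straight stop is fixed.
- mark: Long dark line across the board of the stand with the V-shaped stop: 4 mm wide, 124 mm long, on the pale wooden board (300 x 130 x 14 mm, fixed to the table), 14 mm above the table. Origin at its middle; x forward along the slots, y along the line, z up. The short ticks by one edge are only a scale.
- clamp (a joint): Turn of the clamp lever about its upright bolt, rad: 0 = loose (points sideways, to the stand's -y), growing clockwise from above to a firm end at 1.4 = tight (points nearly straight back along the slots). Starts at 0 to 0.25, needs about 2.5 N at its pin, stays where left. The bolt is fixed to the board, so the lever does not move with the stop; the stop drags alike, loose or tight.
- clamp_pin (a point): Centre of the top of the black upright round pin, 16 mm in diameter, at the free end of the clamp lever of the stand with the V-shaped stop; 72 mm above the table. x points outward along the lever: the bolt axis is 65 mm back along -x; z up. The arm under the pin is 13 mm wide, its top 32 mm above the table; 40 mm of pin stand free.

How it is judged:
On the way, in this order (a step that is already met when the one before it is completed fails the run):
1. the V-shaped stop's front edge is on the line (within 10 mm) while the clamp lever is still loose (below 0.9 rad) (x of stop_edge in the frame of mark between -0.01 and 0.01 m and value of joint clamp below 0.9 rad), for 0.2 s.
2. the clamp lever is swung tight (beyond 1.2 rad) with the stop still on the line (x of stop_edge in the frame of mark between -0.01 and 0.01 m and value of joint clamp above 1.2 rad), for 0.2 s.
At the end, for the whole second after the job is handed in: The V-shaped stop's front edge lies within 10 mm of the long line, measured along the slots, and its clamp lever is tight (beyond 1.2 of 1.4 rad) and at rest (all of step 2 and velocity of joint clamp between -0.05 and 0.05 rad/s); the robot touches nothing.
It also fails if it takes over 45 s, if anything falls off the work surface, if the arm or the gripper's body presses on something with over 40 N, if the wrist force passes 120 N, or if a joint passes its speed limit or range.

## Working session

There is one attempt and no reset: what is moved stays moved. The work goes in short steps, Python scripts to look and compute and a tool call to move; the robot and the scene stay as the last step left them, time stands still between calls to the robot, and variables do not carry over. Pictures are saved under pics/ and viewed, at most 10 in all, crops included, and the job is handed in when it is done.

Besides the shell and the picture viewer there is one more tool, called after "Request:" as name([rows], argument=value, ...), one row to a line, values as JSON. move_arm: Moves the arm, as the interface text tells. Its arguments: {"type":"object","properties":{"targets":{"type":"array","items":{"type":"array"}}},"required":["targets"]}

```bash
mkdir -p pics; cat > h.py <<'E'
import numpy as np, cv2
from plant import r
def snap(name,f):
    c=r.calibration(name); im,d=r.read_camera(name)
    cv2.imwrite(f'pics/{f}.png',im); np.savez(f'pics/{f}.npz',im=im,d=d,K=c['camera_matrix'],T=c['world_to_cam'])
def pt(f,u,v,z):  # pixel -> world at plane height z; also depth-based
    a=np.load(f'pics/{f}.npz'); K,T=np.array(a['K']),np.array(a['T']); R,t=T[:3,:3],T[:3,3]
    ray=np.linalg.inv(K)@[u,v,1]; o=-R.T@t; w=R.T@ray
    p=o+w*(z-o[2])/w[2]; dd=a['d'][int(round(v)),int(round(u))]
    return p.round(4),(o+w*dd).round(4)
E
python3 - <<'E'
from h import *
snap('top','top0'); snap('scene','sc0')
a=np.load('pics/top0.npz');print(a['T'].round(3),a['K'])
o=r.get_obs();print(o['t'],o['eef_pos'],o['tcp_rot'],o['qpos'])
cv2.imwrite('pics/both.png',cv2.resize(np.hstack([a['im'],np.load('pics/sc0.npz')['im']]),(800,300)))
E
```

```text
[[ 0.014 -1.     0.009 -0.067]
 [-0.986 -0.016 -0.164  0.594]
 [ 0.164 -0.007 -0.986  0.745]
 [ 0.     0.     0.     1.   ]] [[401.74240552   0.         260.13142164]
 [  0.         401.74240552 195.36995857]
 [  0.           0.           1.        ]]
0.1 [ 0.26638929 -0.62002111  0.23065035] [-5.08188937e-04  9.79485273e-01  2.01515102e-01 -7.68884898e-05] [-1.20280061e+00  1.16415953e-01  1.44219931e+00  1.53490498e-05
  1.58400522e+00 -3.78131670e-02]
```

View pics/top0.png

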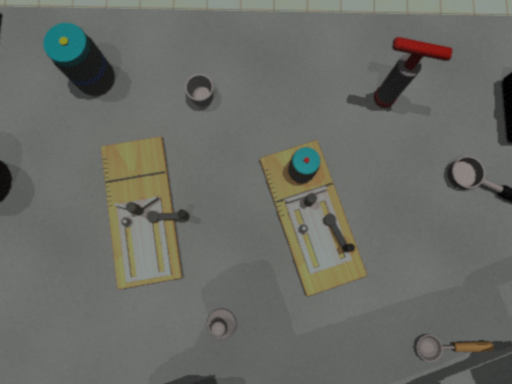

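The top view shows two stands. The left one (u 103–180, v 140–287) looks like the V-stop, with its line at about v=177 and its plate front at about v=205. The right one has a jar on it. I'll enlarge the left stand.

```bash
python3 - <<'E'
from h import *
a=np.load('pics/top0.npz')['im'][130:295,90:200]
b=np.load('pics/top0.npz')['im'][130:300,255:375]
f=lambda x:cv2.resize(x[:165,:110],None,fx=3.6,fy=3.6,interpolation=cv2.INTER_CUBIC)
cv2.imwrite('pics/crop0.png',np.clip(np.hstack([f(a),f(b)])*1.3,0,255))
E
```

```text
[ WARN:0@0.225] global loadsave.cpp:1063 imwrite_ Unsupported depth image for selected encoder is fallbacked to CV_8U.
```

View pics/crop0.png

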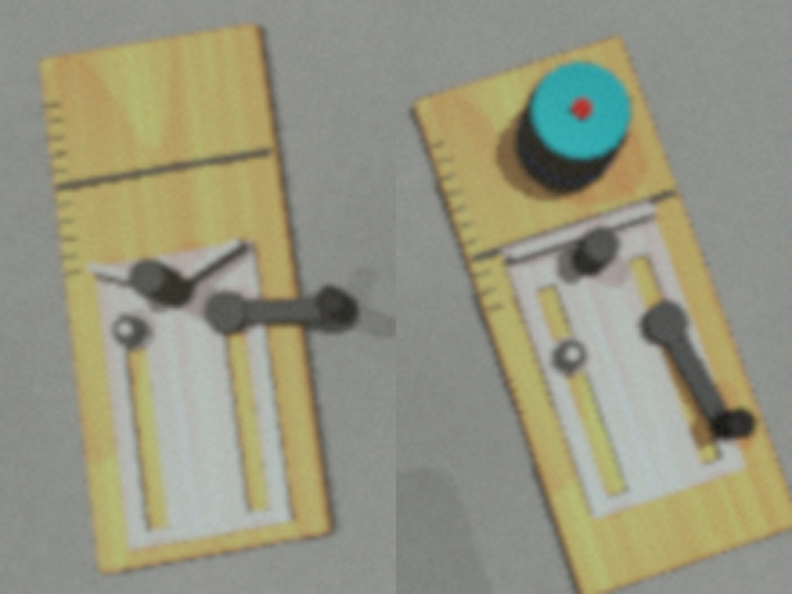

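The left crop shows the V-stop. In crop pixels, the line runs (60,187)–(270,152), the plate front edge (92,267)–(252,243), the post top is at (150,277), the pin top at (337,305) and the bolt at (228,311).

```bash
python3 - <<'E'
from h import *
for n,u,v,z in [('lineL',60,187,.014),('lineR',270,152,.014),('bFL',40,60,.014),('bFR',262,27,.014),('bBL',102,572,.014),('bBR',330,530,.014),('edL',92,267,.018),('edR',252,243,.018),('post',150,275,.078),('pin',337,303,.072),('bolt',228,311,.035)]:
    print(n,*pt('top0',90+u/3.6,130+v/3.6,z))
E
```

```text
lineL [0.6235 0.2592 0.014 ] [0.6235 0.2593 0.0139]
lineR [0.646  0.1399 0.014 ] [0.6461 0.14   0.0135]
bFL [0.6987 0.2767 0.014 ] [0.6985 0.2764 0.0147]
bFR [0.7209 0.1486 0.014 ] [ 0.726   0.1526 -0.0023]
bBL [0.408  0.2196 0.014 ] [ 4.071e-01  2.244e-01 -4.000e-04]
bBR [0.4325 0.0954 0.014 ] [0.4322 0.0968 0.0065]
edL [0.5768 0.2361 0.018 ] [0.5745 0.2301 0.035 ]
edR [0.592  0.1464 0.018 ] [0.5925 0.1472 0.0148]
post [0.5648 0.1841 0.078 ] [0.5652 0.1851 0.0751]
pin [0.5522 0.0866 0.072 ] [0.5524 0.0869 0.0702]
bolt [0.5511 0.1534 0.035 ] [0.5512 0.1537 0.0338]
```

Request:
move_arm([
  [[0,0,-0.15],[0,0,0],85],
  [[0,0,-0.15],[0,0,0],85],
  [[0,0,-0.15],[0,0,0],85],
  [[0,0,-0.15],[0,0,0],85],
  [[0,0,-0.15],[0,0,0],85],
])

```text
t: 0.6
eef_pos: [0.2664, -0.6201, 0.2309]
tcp_rot: [-0.0, 0.836, 0.549, 0.0]
contact_force: [-0.3, 0.2, 0.2]
finger_gap: 0.994
grip_force: 0.0
```

Request:
move_arm([
  [[0,0,-0.15],[0,0,0],85],
  [[0,0,-0.15],[0,0,0],85],
  [[0,0,-0.15],[0,0,0],85],
  [[0,0,-0.15],[0,0,0],85],
  [[0,0,0],[0,0,0],85],
])

```text
t: 1.1
eef_pos: [0.2664, -0.6201, 0.2309]
tcp_rot: [-0.0, 0.638, 0.77, 0.0]
contact_force: [0.5, -0.8, 0.1]
finger_gap: 0.995
grip_force: 0.0
```

Request:
move_arm([
  [[0,0,0],[41,25,0],85],
  [[0,0,0],[41,25,0],85],
  [[0,0,0],[41,25,0],85],
  [[0,0,0],[41,25,0],85],
  [[0,0,0],[41,25,0],85],
])

```text
t: 1.6
eef_pos: [0.3518, -0.3939, 0.2311]
tcp_rot: [-0.0, 0.641, 0.768, 0.0]
contact_force: [1.3, 0.3, 1.4]
finger_gap: 0.991
grip_force: 0.0
```

Request:
move_arm([
  [[0,0,0],[41,25,0],85],
  [[0,0,0],[41,25,0],85],
  [[0,0,0],[41,25,0],85],
  [[0,0,0],[41,25,0],85],
  [[0,0,0],[41,25,0],85],
])

```text
t: 2.1
eef_pos: [0.4369, -0.1693, 0.2314]
tcp_rot: [0.0, 0.641, 0.768, 0.0]
contact_force: [-0.0, -0.4, -0.4]
finger_gap: 0.996
grip_force: 0.0
```

Request:
move_arm([
  [[0,0,0],[40,24,0],85],
  [[0,0,0],[40,24,0],85],
  [[0,0,0],[40,24,0],85],
  [[0,0,0],[40,24,0],85],
  [[0,0,0],[40,24,0],85],
])

```text
t: 2.6
eef_pos: [0.5181, 0.0495, 0.2314]
tcp_rot: [0.0, 0.641, 0.768, 0.0]
contact_force: [1.2, -0.5, 0.1]
finger_gap: 0.993
grip_force: 0.0
```

Request:
move_arm([
  [[0,0,0],[40,24,0],85],
  [[0,0,0],[40,24,0],85],
  [[0,0,0],[40,24,0],85],
  [[0,0,0],[0,0,0],85],
])

```text
t: 3.0
eef_pos: [0.5672, 0.1828, 0.2302]
tcp_rot: [-0.001, 0.639, 0.769, -0.0]
contact_force: [-0.5, -0.8, 0.4]
finger_gap: 0.996
grip_force: 0.0
```

```bash
python3 - <<'E'
from h import *
snap('wrist','w1'); o=r.get_obs(); print(o['t'],o['eef_pos'],o['tcp_rot'])
E
```

```text
3.05 [0.56674686 0.18079406 0.23035134] [-5.07797054e-04  6.39478453e-01  7.68808626e-01 -5.88188604e-04]
```

View pics/w1.png

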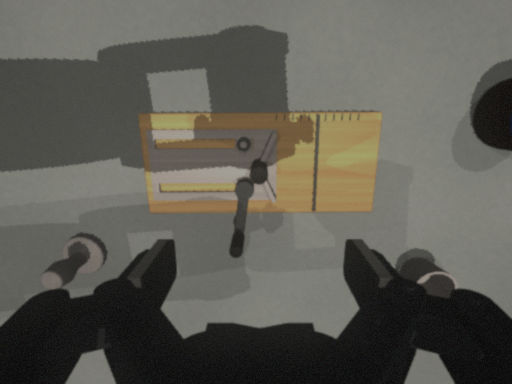

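The wrist view shows the line at u≈317 (v 115–211), the plate front edge at u≈277 (v 128–203), the post top at about (261,177), the pin top at about (236,248) and the bolt at (244,188).

```bash
python3 - <<'E'
from h import *
c=np.array([np.cos(.188),np.sin(.188)])
for n,u,v,z in [('lineM',317,163,.014),('edge',277,165,.018),('post',260,178,.078),('pin',236,249,.072),('bolt',245,187,.036)]:
    a,b=pt('w1',u,v,z); print(n,a,b,'along',(a[:2]@c).round(4),'lat',(a[1]*c[0]-a[0]*c[1]).round(4))
E
```

```text
lineM [0.6378 0.2034 0.014 ] [0.6372 0.2037 0.0168] along 0.6646 lat 0.0806
edge [0.5879 0.1921 0.018 ] [0.5881 0.1916 0.0149] along 0.6134 lat 0.0788
post [0.5674 0.1849 0.078 ] [0.5674 0.1851 0.0788] along 0.592 lat 0.0756
pin [0.5557 0.0952 0.072 ] [0.5557 0.0962 0.0741] along 0.5637 lat -0.0103
bolt [0.5531 0.1612 0.036 ] [0.5531 0.1609 0.0348] along 0.5735 lat 0.055
```

Request:
move_arm([
  [[0,0,0],[4,0,45],85],
  [[0,0,0],[0,0,45],85],
  [[0,0,0],[0,0,45],85],
  [[0,0,0],[0,0,45],85],
  [[0,0,0],[0,0,0],60],
])

```text
t: 3.55
eef_pos: [0.5627, 0.1808, 0.0455]
tcp_rot: [-0.003, 0.64, 0.768, -0.004]
contact_force: [0.0, -0.1, -0.2]
finger_gap: 0.852
grip_force: 0.0
```

Request:
move_arm([
  [[0,0,0],[0,0,0],10],
  [[0,0,0],[0,0,0],10],
  [[0,0,0],[0,0,0],10],
  [[0,0,0],[0,0,0],10],
  [[0,0,0],[0,0,0],10],
])

```text
t: 4.05
eef_pos: [0.5669, 0.1828, 0.0539]
tcp_rot: [0.001, 0.639, 0.769, 0.001]
contact_force: [-2.3, -1.5, 11.1]
finger_gap: 0.211
grip_force: 58.3
```

Request:
move_arm([
  [[0,0,0],[0,10,0],10],
  [[0,0,0],[0,15,0],10],
  [[0,0,0],[0,15,0],10],
  [[0,0,0],[0,11,0],10],
  [[0,0,0],[0,0,0],10],
])

```text
t: 4.55
eef_pos: [0.6182, 0.1926, 0.0539]
tcp_rot: [0.001, 0.639, 0.769, 0.002]
contact_force: [5.1, 1.9, 7.8]
finger_gap: 0.211
grip_force: 58.9
```

```bash
python3 - <<'E'
from h import *
snap('top','top1');snap('wrist','w2'); o=r.get_obs(); print(o['t'],o['eef_pos'],o['contact_force'])
im=np.load('pics/top1.npz')['im'][140:230,90:200]; w=np.load('pics/w2.npz')['im']
cv2.imwrite('pics/c1.png',cv2.convertScaleAbs(cv2.resize(im,None,fx=7,fy=6,interpolation=cv2.INTER_CUBIC),alpha=1.3))
E
```

```text
4.65 [0.61785167 0.19256387 0.05389178] [4.95313422 1.54266704 6.24296079]
```

View pics/w2.png

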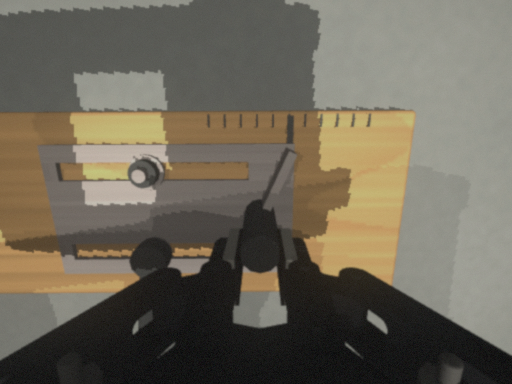

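The wrist view shows the plate front edge at u≈293, on the line's visible end at u≈290, so the stop is in place within about 2 mm. I'll release, rise and go over the pin.

Request:
move_arm([
  [[0,0,0],[0,0,0],60],
  [[0,0,0],[0,0,0],60],
  [[0,0,0],[0,0,0],60],
  [[0,0,0],[0,0,-20],60],
  [[0,0,0],[0,0,-40],60],
])

```text
t: 5.15
eef_pos: [0.6144, 0.1915, 0.1088]
tcp_rot: [-0.002, 0.639, 0.769, -0.002]
contact_force: [0.8, -0.7, 0.2]
finger_gap: 0.702
grip_force: 0.0
```

Request:
move_arm([
  [[0,0,0],[0,0,-40],40],
  [[0,0,0],[0,0,-20],40],
  [[0,0,0],[-30,-30,0],40],
  [[0,0,0],[-30,-30,0],40],
  [[0,0,0],[-25,-23,0],40],
])

```text
t: 5.65
eef_pos: [0.5487, 0.0919, 0.1713]
tcp_rot: [0.0, 0.639, 0.769, -0.0]
contact_force: [0.5, -0.3, 0.4]
finger_gap: 0.472
grip_force: 0.0
```

Request:
move_arm([
  [[0,0,0],[0,0,0],40],
  [[0,0,0],[0,0,0],40],
  [[0,0,0],[0,0,0],40],
])

```text
t: 5.95
eef_pos: [0.5504, 0.0937, 0.1714]
tcp_rot: [-0.0, 0.639, 0.769, 0.0]
contact_force: [-0.8, 0.2, 0.6]
finger_gap: 0.469
grip_force: 0.0
```

```bash
python3 - <<'E'
from h import *
snap('wrist','w3'); snap('top','top2'); o=r.get_obs(); print(o['t'],o['eef_pos'],o['contact_force'])
E
```

```text
6.05 [0.55039662 0.09385674 0.17111738] [-0.295071   -0.27904237 -1.04126   ]
```

View pics/w3.png

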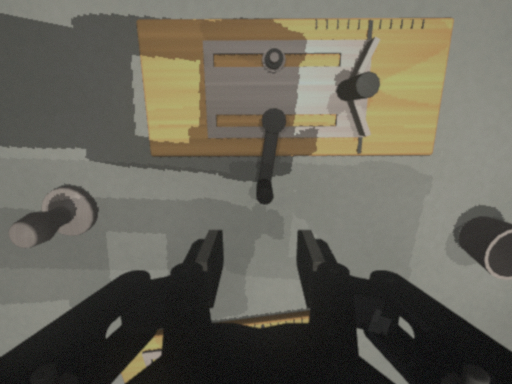

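The stop sits on the line: plate edge at u≈372→363, line at u≈370→360. The pin top is at about (265,195) and the bolt at (274,120).

```bash
python3 - <<'E'
from h import *
c=np.array([np.cos(.188),np.sin(.188)])
for n,u,v,z in [('pin',265,194,.072),('bolt',274,120,.036),('lineT',370,25,.014),('lineB',360.5,147,.014),('edT',373,42,.018),('edB',364,136,.018),('post',368,85,.078)]:
    a,b=pt('w3',u,v,z); print(n,a,b,'along',(a[:2]@c).round(4),'lat',(a[1]*c[0]-a[0]*c[1]).round(4))
E
```

```text
pin [0.5556 0.0939 0.072 ] [0.5555 0.0942 0.073 ] along 0.5634 lat -0.0116
bolt [0.5527 0.1572 0.036 ] [0.5528 0.1572 0.0339] along 0.5723 lat 0.0511
lineT [0.6253 0.2584 0.014 ] [0.6253 0.2584 0.0141] along 0.6626 lat 0.137
lineB [0.6485 0.1468 0.014 ] [0.6478 0.1469 0.0159] along 0.6645 lat 0.023
edT [0.6311 0.2439 0.018 ] [0.6248 0.2383 0.038 ] along 0.6656 lat 0.1217
edB [0.6474 0.1585 0.018 ] [0.6415 0.1586 0.0341] along 0.6656 lat 0.0347
post [0.6173 0.1973 0.078 ] [0.6172 0.1972 0.0782] along 0.6433 lat 0.0785
```

Request:
move_arm([
  [[0,0,0],[-1,5,0],40],
  [[0,0,0.14],[0,0,0],40],
  [[0,0,0],[0,0,45],40],
  [[0,0,0],[0,0,45],40],
  [[0,0,0],[0,0,40],40],
])

```text
t: 6.55
eef_pos: [0.5552, 0.0934, 0.0392]
tcp_rot: [-0.0, 0.691, 0.723, -0.0]
contact_force: [0.7, 0.1, -0.7]
finger_gap: 0.471
grip_force: 0.0
```

Request:
move_arm([
  [[0,0,0],[0,0,0],24],
  [[0,0,0],[0,0,0],24],
  [[0,0,0],[0,0,0],24],
  [[0,0,0],[0,0,0],24],
])

```text
t: 6.95
eef_pos: [0.5564, 0.0933, 0.0437]
tcp_rot: [0.001, 0.691, 0.723, 0.001]
contact_force: [0.4, 0.1, -0.4]
finger_gap: 0.285
grip_force: 0.0
```

```bash
python3 - <<'E'
from h import *
o=r.get_obs();print(o['t'],o['eef_pos'],o['finger_gap']*85.4,o['contact_force'])
snap('wrist','w4')
E
```

```text
6.95 [0.5564118  0.09331311 0.04372526] 24.364724158522645 [ 0.38136739  0.13947763 -0.42166163]
```

View pics/w4.png

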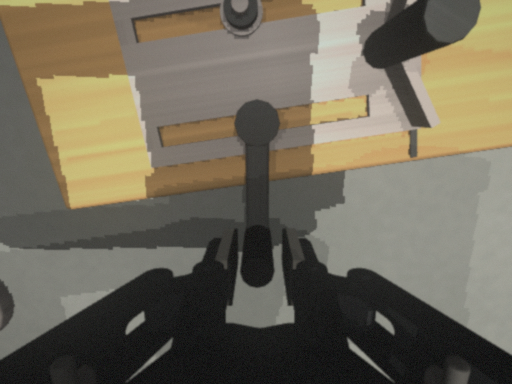

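The pin stands centred between the fingers (u≈257, v≈260), with the lever along tool x. Now the arc about the bolt.

Request:
move_arm([
  [[0,0,0.1],[0.3,-6.5,0],24],
  [[0,0,0.1],[0.3,-6.5,0],24],
  [[0,0,0.1],[0.3,-6.5,0],24],
  [[0,0,0.1],[0.3,-6.5,0],24],
  [[0,0,0.1],[0.3,-6.5,0],24],
])

```text
t: 7.5
eef_pos: [0.5243, 0.0994, 0.0428]
tcp_rot: [0.001, 0.849, 0.528, 0.001]
contact_force: [2.1, -1.7, 1.2]
finger_gap: 0.281
grip_force: 1.4
```

Request:
move_arm([
  [[0,0,0.1],[0.3,-6.5,0],24],
  [[0,0,0.1],[0.3,-6.5,0],24],
  [[0,0,0.1],[0.3,-6.5,0],24],
  [[0,0,0.1],[0.3,-6.5,0],24],
  [[0,0,0.1],[0.3,-6.5,0],24],
])

```text
t: 8.0
eef_pos: [0.4996, 0.1203, 0.0428]
tcp_rot: [0.0, 0.954, 0.301, 0.001]
contact_force: [1.3, -1.9, 0.4]
finger_gap: 0.281
grip_force: 1.4
```

Request:
move_arm([
  [[0,0,0.1],[0.3,-6.5,0],24],
  [[0,0,0.05],[0.1,-3.2,0],24],
  [[0,0,0.05],[0.1,-3.2,0],24],
  [[0,0,0],[0,0,0],24],
])

```text
t: 8.4
eef_pos: [0.4931, 0.1318, 0.0425]
tcp_rot: [0.0, 0.979, 0.206, 0.001]
contact_force: [-0.1, 0.6, 0.2]
finger_gap: 0.284
grip_force: 0.0
```

Request:
move_arm([
  [[0,0,0.05],[0.1,-3,0],24],
  [[0,0,0.05],[0.1,-3,0],24],
  [[0,0,0],[0,0,0],24],
])

```text
t: 8.7
eef_pos: [0.4909, 0.1373, 0.0421]
tcp_rot: [-0.0, 0.988, 0.158, 0.001]
contact_force: [0.2, 0.1, 0.2]
finger_gap: 0.28
grip_force: 0.0
```

Request:
move_arm([
  [[0,0,0],[0,-2,0],24],
  [[0,0,0],[0,-2,0],24],
  [[0,0,0],[0,0,0],24],
])

```text
t: 9.0
eef_pos: [0.4902, 0.139, 0.0418]
tcp_rot: [0.002, 0.987, 0.158, 0.001]
contact_force: [5.9, -21.1, 3.2]
finger_gap: 0.284
grip_force: 11.0
```

The firm end is reached (21 N). I'll back off, open, lift and check.

Request:
move_arm([
  [[0,0,0],[0,4,0],24],
  [[0,0,0],[0,0,0],45],
  [[0,0,0],[0,0,0],45],
  [[0,0,0],[0,0,-30],45],
  [[0,0,0],[0,0,-45],45],
])

```text
t: 9.5
eef_pos: [0.4891, 0.1371, 0.1148]
tcp_rot: [0.0, 0.987, 0.158, -0.002]
contact_force: [0.8, -0.2, 0.5]
finger_gap: 0.527
grip_force: 0.0
```

Request:
move_arm([
  [[0,0,0],[0,0,-45],45],
  [[0,0,0],[-40,0,-30],45],
  [[0,0,0],[-40,0,0],45],
  [[0,0,0],[0,0,0],45],
  [[0,0,0],[0,0,0],45],
])

```text
t: 10.0
eef_pos: [0.4143, 0.1124, 0.1918]
tcp_rot: [-0.0, 0.988, 0.158, 0.001]
contact_force: [0.6, -0.3, -0.3]
finger_gap: 0.528
grip_force: 0.0
```

```bash
python3 - <<'E'
from h import *
o=r.get_obs();print(o['t'],o['eef_pos'],o['contact_force'])
snap('wrist','w5')
E
```

```text
10.0 [0.41428136 0.11243716 0.19175102] [ 0.57488077 -0.31680459 -0.26927284]
```

View pics/w5.png

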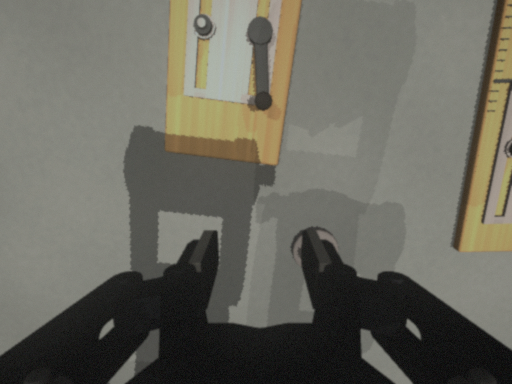

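The lever now points back along the slots, with the bolt at (260,30) and the pin top at (263,100). I'll check the angle and the stop.

```bash
python3 - <<'E'
from h import *
p=pt('w5',263,101,.072);b=pt('w5',260,30,.036);print(p,b)
d=(p[0]-b[0])[:2];print('clamp',-(np.arctan2(d[1],d[0])-(.188-np.pi/2)),np.linalg.norm(d))
snap('top','top3')
im=np.load('pics/top3.npz')['im'][140:240,90:200]
cv2.imwrite('pics/c3.png',cv2.convertScaleAbs(cv2.resize(im,None,fx=6,fy=6,interpolation=cv2.INTER_CUBIC),alpha=1.3))
E
```

```text
(array([0.4912, 0.1336, 0.072 ]), array([0.4911, 0.1336, 0.0722])) (array([0.552 , 0.1564, 0.036 ]), array([0.5524, 0.1565, 0.0344]))
clamp 1.4000256565243243 0.06493442846441326
```

View pics/c3.png

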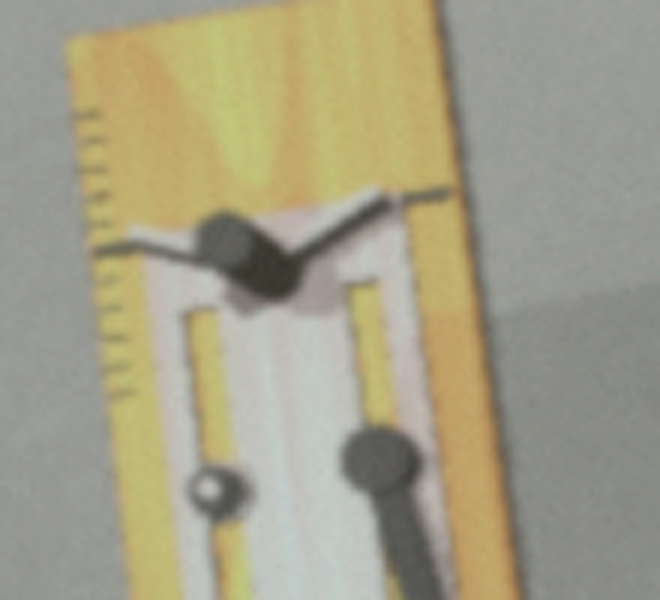

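The clamp measures 1.40 rad. The plate's front edge lies on the line: the line ends show at (115,247) and (430,195), just beside the plate corners. Handing in.

```bash
python3 -c "
from plant import r
print(r.finish_job())"
```

```text
the job is handed in; nothing more can be done
None
```

I handed the job in at about 10 s. The V-stop's front edge measured about 2 mm from the line, the clamp lever measured 1.40 rad (its tight end), and the arm was clear of everything; no verdict was returned.

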